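Warm the sample jars: load the pan, slide it onto the hot mark, set the timer

TASK

Stand every sample jar that is on the bench upright in the steel pan while the pan waits on the blue mark, then slide the pan along the warming plate, without lifting it, until it stands squarely inside the orange outline. Then roll the timer's thumbwheel so that the 8 is on top between the red index pegs, and only then press the green start button fully and let it go. Leave the dish, pens, small red box and tube where they are.

Things in the scene. Friction and masses are not known exactly. Their poses are not given: they have to be found in the camera images.
- plate: Low warming plate, fixed: grey housing with a white ceramic top, 240 (x) x 420 (y) x 30 mm. Origin at the centre of its underside, on the bench; its top is 30 mm up.
- mark_cold: Blue cold mark painted flush on the warming plate: outline 196 (x) x 172 (y) mm with a blue patch in the middle. Origin at its centre on the plate's top; axes parallel to the plate's. The pan starts here. It is the left or the right of the two marks, whose centres are 200 mm apart along the plate's y.
- mark_hot: Orange hot mark painted on the warming plate, same size and make as the blue one: outline 196 (x) x 172 (y) mm. Origin at its centre on the plate's top; axes parallel to the plate's.
- pan: Loose steel pan on the plate, 0.28 to 0.46 kg empty: outside 170 (x) x 146 (y) x 24 mm high, walls and floor 3 mm. Origin: centre of its underside, z up. A black stub handle, 16 wide (y), 12 thick, 45 mm long, sticks out of its -x wall towards the robot, its middle at x -107 mm, 18 mm up. Slides on the plate under 2 to 8 N loaded and stays where left; push a side wall or draw the handle.
- wheel (a joint): Timer thumbwheel: white drum, black digits 0-9 on its rim, 64 mm across, 26 wide, axle level along the timer's y, standing 22 mm out of the box. Rad: digit = value/0.628 (8 at 5.03), stops at 0 and 5.65; grows as its top is rolled to the timer's +x, away from the robot. The set digit is the top one. No clicks; friction of 1 N at the rim holds it. A fingertip pressing 5 N rolls it, 20 mm a digit.
- wheel_top (a point): Top of the thumbwheel's rim, 77 mm above the bench, fixed to the timer (does not turn with the wheel); its axes are the timer's. Two red index pegs, 4 mm thick and 72 mm above the bench, stand beside the rim here, 18 mm to either side of its middle.
- start (a joint): Green spring start button on the timer, 26 mm across, in a black collar: value in m, 0 when out, grows to 0.006 when pressed fully down (about 4 N); it springs back.
- start_top (a point): Centre of the start button's top, 77 mm above the bench when out; 74 mm to the -y side of the wheel on the timer.
- timer: Timer box, fixed: white, 150 x 150 x 55 mm, with the thumbwheel on its +y half and the start button on its -y half. Origin at the centre of its underside.
- dish: Clear plastic dish, 60 mm across, 14 mm high, standing on the bench; to be left alone. Origin under its centre.
- marker: Blue and black marker pen lying on the bench at the left, 100 mm long (its x), 12 mm thick; to be left alone.
- highlighter: Yellow highlighter pen lying on the bench in front of the timer, 110 mm long (its x), 14 mm thick; to be left alone.
- cryobox: Small red box between plate and tube, 45 x 45 x 30 mm; to be left alone. Origin under its centre.
- tube: Standing clear tube with a blue cap, 35 mm across, 103 mm high, beyond the timer; to be left alone. Origin under its centre.
- jar0: Squat closed sample jar of amber glass with a blue cap, a cylinder 40 mm across and 42 mm high, 56 to 112 g. Origin at the centre of its underside, z up. Three to five such jars are there, standing on the bench in front of the plate or at its left; the others are absent.
- jar1: Squat closed sample jar of amber glass with a blue cap, a cylinder 40 mm across and 42 mm high, 56 to 112 g. Origin at the centre of its underside, z up. Three to five such jars are there, standing on the bench in front of the plate or at its left; the others are absent.
- jar2: Squat closed sample jar of amber glass with a blue cap, a cylinder 40 mm across and 42 mm high, 56 to 112 g. Origin at the centre of its underside, z up. Three to five such jars are there, standing on the bench in front of the plate or at its left; the others are absent.
- jar3: Squat closed sample jar of amber glass with a blue cap, a cylinder 40 mm across and 42 mm high, 56 to 112 g. Origin at the centre of its underside, z up. Three to five such jars are there, standing on the bench in front of the plate or at its left; the others are absent.
- jar4: Squat closed sample jar of amber glass with a blue cap, a cylinder 40 mm across and 42 mm high, 56 to 112 g. Origin at the centre of its underside, z up. Three to five such jars are there, standing on the bench in front of the plate or at its left; the others are absent.
Mind the look-alikes: they are no part of the job. Leave any pink look-alike of the jar3 alone. Leave any yellow look-alike of the jar0 alone.

How it is judged:
By the outcome, as a careful person would: the job done as asked, in the order asked, and still so for the second after the job is handed in, with the robot touching nothing.
Of jar0, jar1, jar2, jar3, jar4 only 3 to 5 are there at a start; the rules pass over those that are not, and their reading is None.
At some moment in a run one of jar0, jar1, jar2, jar3, jar4 may be knocked a few centimetres aside while the robot is not near it.
Once in a run the grip may slacken for a moment while it holds something.
It also fails if it takes over 210 s, if anything falls off the work surface, if the arm or the gripper's body presses on something with over 40 N, if the wrist force passes 120 N, or if a joint passes its speed limit or range.

ROBOT

A 6-joint arm with a two-finger parallel gripper is mounted at the origin on the work surface. World frame = base frame: x ahead of the robot, y to its left, z up, the work surface at z = 0. Lengths are in m, angles in rad, forces in N, time in s.
With the tool pointing down it reaches from about 0.35 to 0.95 m from the base axis. Payload 17.4 kg.
Tool frame: the origin (TCP) lies at the very end of the fingers, on their centre line; the grasp point (between the pads) lies 19 mm behind it; z points along the fingers, y is the line along which they close (so a half turn about z gives the same grasp; the last joint's range is limited). The gripper opens to 93 mm and grips with 3 to 60 N. Pads are 15 mm wide; open, the fingers measure 128 mm over their backs; the gripper's body (75 mm by 188 mm) begins 65 mm behind the grasp point.
Start: joints at [1.109, 0.116, 1.442, -0, 1.584, -0.038], TCP at [0.278, 0.615, 0.219] pointing down, gripper open.
Joint ranges: [-2.83, 2.83], [-0.83, 2.19], [0.07, 2.5], [-1.14, 4.28], [0.01, 3], [-2.97, 2.97]. Speed limits (rad/s): [1.89, 1.89, 2.22, 3.14, 3.14, 3.14].

INTERFACE

Orientations are given as a unit quaternion [w, x, y, z].
In Python, from rig import r, eyes gives the robot as it stands. Calls block until the motion is done:
- r.goto(position, orientation): joint-space move of the TCP to a pose.
- r.movel(position, rotation=None, velocity=0.15, f_stop=None): straight line of the TCP; rotation=None keeps the orientation; velocity is the mean speed in m/s. With f_stop (N) it stops when the force on the tool has changed by that much, and returns True; else False.
- r.move_joints(angles): joint-space move.
- r.grip(opening, effort=None): finger opening in m; effort is the grip in N (None keeps the last); returns when the fingers have stopped.
- r.pause(seconds).
- r.inverse_kinematics(position, orientation): joint angles nearest the present ones, or None.
- eyes.capture(name): name is "scene" or "top" or "wrist"; returns a dict with "image" (400x640x3 uint8, blue, green, red), "mtx" (3x3 intrinsics, pixels), "R" (3x3) and "t" (3): a world point X has camera coordinates R X + t. Camera axes: x right, y down, z forward; pixel columns grow to the right and rows downward; lengths in m; the calibration is good to about 2 mm. A picture is of the moment at which its call begins. There is no depth.
A pose or a line that the arm cannot do raises r.IKError and nothing moves.
- r.close_job(): hands the job in; it is judged then, once.
Readings, each from a call of its own:
- r.get_time_s(): time.
- r.get_joint_pos(): joint angles.
- r.get_dq(): joint speeds.
- r.get_tau(): joint torques, N m.
- r.get_eef_pos(): TCP position.
- r.get_tcp_rot(): TCP orientation.
- r.get_wrist_force(): force on the tool from outside, world axes, zero at the start.
- r.get_wrist_torque(): the same for the moment, N m.
- r.get_gripper_width(): finger opening in m.
- r.get_finger_force(): force on a finger pad.
Only numpy, scipy, OpenCV 4.12 (cv2) and the standard library are available. Lean on these libraries where they do the work, as an engineer would, in place of code of your own. Each camera call takes 0.05 s, during which the arm holds its last target. There are 200 camera calls.

## Working session

There is one attempt and no reset: what is moved stays moved. The work goes in short steps, each a Python script; the robot and the scene stay as the last script left them, time stands still between calls to the robot, and variables do not carry over. Pictures are saved under pics/ and viewed, at most 14 in all, crops included, and the job is handed in when it is done.

```bash
ls; mkdir -p pics
python3 - <<'E'
from rig import r, eyes
import cv2
for n in ("scene","top"):
    c=eyes.capture(n); cv2.imwrite(f"pics/{n}0.png",c["image"]); print(n,c["mtx"].tolist(),(-c["R"].T@c["t"]).tolist(),c["R"].round(3).tolist())
print(r.get_tcp_rot(),r.get_time_s())
E
```

```text
pics
scene [[418.46487063354266, 0.0, 317.27443150820113], [0.0, 418.46487063354266, 196.0227055729342], [0.0, 0.0, 1.0]] [1.3453286667030009, -0.027731944248442213, 0.7056081747821507] [[0.079, 0.997, 0.014], [0.598, -0.036, -0.8], [-0.797, 0.072, -0.599]]
top [[453.72156611775745, 0.0, 325.59336698307465], [0.0, 453.72156611775745, 195.9277781096901], [0.0, 0.0, 1.0]] [0.3123580739375733, 0.06865089504673087, 1.1930515256980714] [[0.028, -0.999, 0.026], [-0.98, -0.033, -0.195], [0.196, -0.02, -0.98]]
[-1.50598223e-04  2.10304919e-01  9.77635700e-01 -5.05830085e-04] 0.1
```

View pics/scene0.png

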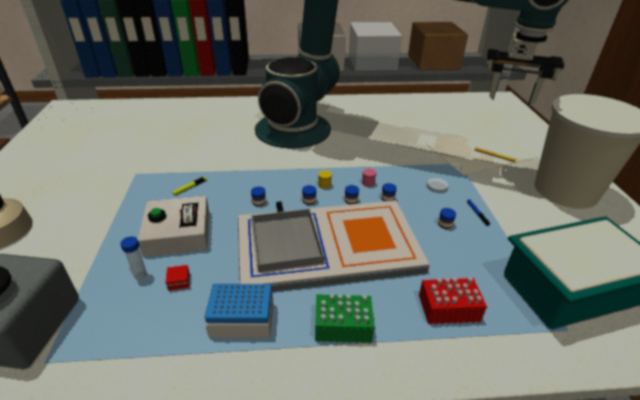

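View pics/top0.png

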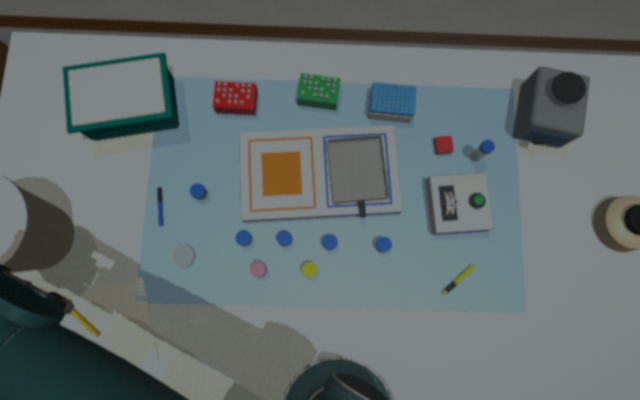

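The scene shows five blue-capped jars, plus pink and yellow look-alikes. In the top view the jars are near (244,238), (284,238), (329,242), (384,244) and (198,191). The pan is on the blue mark at right (358,170), the orange mark is at (281,174), the wheel is near (448,203) and the button is at (478,200).

```bash
cat > h.py <<'E'
from rig import r, eyes
import numpy as np, cv2
from scipy.spatial.transform import Rotation as Ro
def ray(c,uv,z):
    uv=np.atleast_2d(uv).astype(float); d=np.c_[uv,np.ones(len(uv))]@np.linalg.inv(c["mtx"]).T@c["R"]
    o=-c["R"].T@c["t"]; return o+d*((z-o[2])/d[:,2])[:,None]
def px(c,X):
    p=(c["R"]@np.asarray(X)+c["t"]); p=c["mtx"]@p; return p[:2]/p[2]
def mask(c,lo,hi): return cv2.inRange(cv2.cvtColor(c["image"],cv2.COLOR_BGR2HSV),np.array(lo),np.array(hi))
def blobs(m,amin=20):
    n,_,s,ce=cv2.connectedComponentsWithStats(m); return [(ce[i],s[i]) for i in range(1,n) if s[i][4]>=amin]
BLUE=((105,150,50),(125,255,255)); ORANGE=((5,150,100),(18,255,255)); GREEN=((45,100,40),(80,255,255))
def q(a): # tool down, closing line (tool y) at angle a from world y, in xy plane
    m=Ro.from_euler('z',a)*Ro.from_euler('x',np.pi); x,y,z,w=m.as_quat(); return [w,x,y,z]
def rect(m,c,z):
    p=cv2.findNonZero(m)[:,0]; b=cv2.boxPoints(cv2.minAreaRect(p)); return ray(c,b,z)
E
python3 - <<'E'
from h import *
c=eyes.capture("top")
np.set_printoptions(precision=4,suppress=True)
for n,(l,h),z in(("blue",BLUE,.042),("orange",ORANGE,.03),("green",GREEN,.077)):
    for ce,s in blobs(mask(c,l,h),15): print(n,ce,s,ray(c,ce,z)[0])
big=cv2.resize(c["image"][110:250,225:505],None,fx=2.85,fy=2.85,interpolation=cv2.INTER_CUBIC)
cv2.imwrite("pics/crop.png",big)
print(c["image"][185:225:4,436:460:4].mean(2))
E
```

```text
blue [487.1513 146.2689] [481 141  13  12 119] [ 0.6917 -0.3819  0.042 ]
blue [197.1582 190.5063] [190 184  15  14 158] [0.5454 0.3766 0.042 ]
blue [160. 213.] [159 202   3  23  67] [0.4839 0.4656 0.042 ]
blue [242.9286 237.5844] [236 231  15  14 154] [0.4279 0.2516 0.042 ]
blue [283.9048 237.8571] [277 232  14  13 147] [0.4304 0.1482 0.042 ]
blue [329.4898 241.5442] [323 235  14  14 147] [0.4246 0.0324 0.042 ]
blue [383.4768 243.9603] [377 238  14  13 151] [ 0.4227 -0.105   0.042 ]
orange [281.1321 173.4309] [ 262  153   39   42 1506] [0.6011 0.1642 0.03  ]
green [317.9888  92.1922] [297  74  43  35 978] [0.8123 0.0742 0.077 ]
green [478.3765 199.6235] [474 195  10  10  85] [ 0.5386 -0.3399  0.077 ]
[[129.6667 106.3333 101.6667  99.3333  92.6667 128.6667]
 [130.      48.3333  43.      43.6667  51.     129.6667]
 [130.      55.3333  74.6667  73.6667  76.6667 128.    ]
 [131.      66.6667  54.3333 109.3333 106.3333 127.    ]
 [131.6667  79.6667  47.     117.6667 120.3333  91.    ]
 [131.3333  92.6667  41.3333 119.3333  95.3333 109.    ]
 [130.6667 116.6667  43.     112.3333 110.6667  90.6667]
 [131.3333 120.6667  44.6667  77.3333  84.3333  77.3333]
 [127.6667 126.3333  47.      45.      43.3333  57.    ]
 [126.3333 131.     105.3333 110.3333 117.6667 125.3333]]
```

View pics/crop.png

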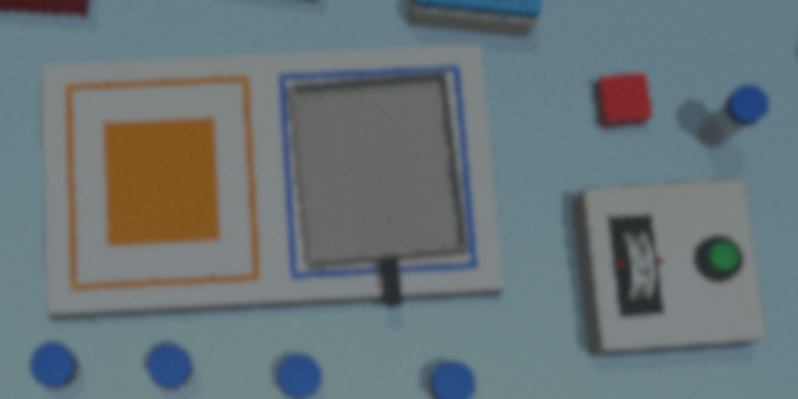

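The crop shows the pan inside the blue outline, yawed slightly relative to it. The orange outline corners are at crop (68,86), (248,77), (258,278), (73,288), and the wheel is at (640,262) between the red pegs. Next I'll look from near with the wrist camera.

Run:
```python
from h import *
r.goto([0.52,0.0,0.42],q(0)); c=eyes.capture("wrist"); cv2.imwrite("pics/w1.png",c["image"])
print(-c["R"].T@c["t"],c["R"].round(2).tolist(),r.get_eef_pos(),r.get_joint_pos(),c["mtx"][0,0])
r.goto([0.50,-0.26,0.26],q(0)); c=eyes.capture("wrist"); cv2.imwrite("pics/w2.png",c["image"])
print(-c["R"].T@c["t"],r.get_joint_pos(),r.get_time_s())
```

```text
[0.60345888 0.00093599 0.58591942] [[-0.0, -1.0, -0.0], [-0.96, -0.0, 0.3], [-0.3, 0.0, -0.96]] [5.20104398e-01 5.15645156e-04 4.19708456e-01] [-4.80989596e-02 -2.00381153e-01  1.42489506e+00  7.69585842e-05
  1.91750513e+00  1.52146016e+00] 311.279802627165
[ 0.58363167 -0.25883822  0.4273363 ] [-5.22994016e-01 -1.35689507e-01  1.62337033e+00  2.36072708e-04
  1.65247386e+00  1.04655556e+00] 3.875
```

View pics/w1.png

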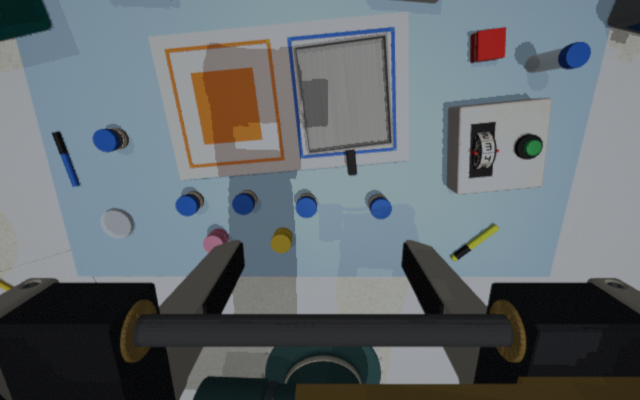

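View pics/w2.png

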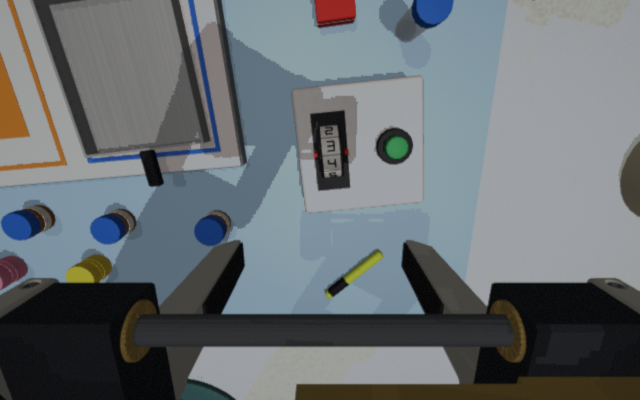

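w2 shows 3 on top between the pegs at (315,155) and (346,152), with 4 nearer the robot. It also shows the button at (397,147). So the wheel needs five digits rolled away from the robot. Next I'll measure the pan and plate geometry.

Run:
```python
from h import *
np.set_printoptions(precision=4,suppress=True)
r.goto([0.52,0.0,0.42],q(0)); c=eyes.capture("wrist"); cv2.imwrite("pics/w3.png",c["image"])
import pickle; pickle.dump({k:c[k] for k in("mtx","R","t","image")},open("w3.pkl","wb"))
for ce,s in blobs(mask(c,*BLUE),150): print("blue",ce,s,ray(c,ce,.042)[0])
m=mask(c,*ORANGE); 
n,l,s,ce=cv2.connectedComponentsWithStats(m)
for i in range(1,n):
    if s[i][4]>300: 
        R=rect((l==i).astype(np.uint8),c,.03); print("or",ce[i],R[:,:2].tolist(),R.mean(0))
for ce,s in blobs(mask(c,*GREEN),50): print("green",ce,s,ray(c,ce,.077)[0])
cv2.imwrite("pics/pan.png",cv2.resize(c["image"][20:185,280:420],None,fx=3.5,fy=3.5,interpolation=cv2.INTER_CUBIC))
```

```text
blue [343.9843  82.0472] [287  27 108 131 890] [ 0.6421 -0.0347  0.042 ]
blue [573.9051  54.3981] [558  41  32  27 643] [ 0.6825 -0.3996  0.042 ]
blue [105.2464 140.0725] [ 92 129  28  23 483] [0.5497 0.3741 0.042 ]
blue [ 68.7051 169.3462] [ 60 154  18  33 234] [0.4988 0.4494 0.042 ]
blue [242.3911 203.6034] [232 193  22  22 358] [0.4349 0.1472 0.042 ]
blue [186.2933 204.8933] [175 195  24  21 375] [0.4326 0.2501 0.042 ]
blue [305.4849 206.4819] [296 197  20  20 332] [0.4292 0.0319 0.042 ]
blue [379.7656 207.4807] [370 198  21  20 337] [ 0.427  -0.1043  0.042 ]
or [196.9981  74.8101] [[0.5781318225869799, 0.3476808033885777], [0.7642157913075138, 0.19346923320014625], [0.7055471077947335, 0.09118098043187414], [0.5050676038186703, 0.2393861412187097]] [0.6382 0.2179 0.03  ]
or [259.882  124.2854] [[0.502733978616125, 0.23638884192373075], [0.7034388613531084, 0.08951552395740998], [0.6456210708325147, -0.01206962409387931], [0.43014504146516663, 0.1278619646780986]] [0.5705 0.1104 0.03  ]
or [226.0828 105.2419] [[0.656840016843247, 0.21913810802291947], [0.6696421431843225, 0.11931338282363886], [0.5516905220976682, 0.10936822233033656], [0.5370433230749263, 0.2159790202524845]] [0.6038 0.1659 0.03  ]
green [531.9228 146.6423] [523 139  19  17 246] [ 0.5414 -0.3382  0.077 ]
```

View pics/pan.png

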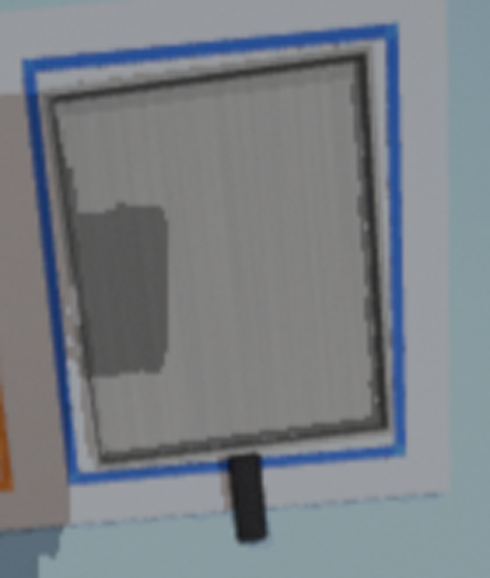

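The pan rim corners in the crop are about (50,98), (365,55), (388,430), (98,463). The blue outline corners are (24,60), (397,24), (405,455), (70,480), and the handle tip is at (252,541).

Run:
```python
from h import *
import pickle
np.set_printoptions(precision=4,suppress=True)
c=pickle.load(open("w3.pkl","rb"))
f=lambda P:np.array(P)/3.5+[280-.35,20-.35]
def rp(P,z):
    w=ray(c,f(P),z)[:,:2]; TL,TR,BR,BL=w
    print(w.mean(0),"sides",[np.linalg.norm(w[i]-w[(i+1)%4]).round(4) for i in range(4)])
    u=(TL-BL)+(TR-BR); v=(TL-TR)+(BL-BR)
    print("yaw x",np.degrees(np.arctan2(u[1],u[0])),"yaw y",np.degrees(np.arctan2(-v[0],v[1])))
rp([(50,98),(365,55),(388,430),(98,463)],.054)
rp([(24,60),(397,24),(405,455),(70,480)],.03)
print("handle",ray(c,f([(252,541),(245,457)]),.054))
# orange outline: quad via approxPoly of all orange near
m=mask(c,*ORANGE); h=cv2.convexHull(cv2.findNonZero(m[:180])); 
p=cv2.approxPolyDP(h,6,True)[:,0]; print(p); w=ray(c,p,.03)[:,:2]; print(w,w.mean(0))
```

```text
[ 0.6189 -0.0345] sides [np.float64(0.1393), np.float64(0.1632), np.float64(0.1407), np.float64(0.1618)]
yaw x 6.8586805578589916 yaw y 6.632775043046966
[ 0.6214 -0.0353] sides [np.float64(0.1704), np.float64(0.1951), np.float64(0.1704), np.float64(0.1931)]
yaw x 4.902541206897391 yaw y 4.491979592213501
handle [[ 0.4917 -0.05    0.054 ]
 [ 0.5332 -0.0456  0.054 ]]
[[282 159]
 [189 164]
 [167  49]
 [267  40]]
[[0.5146 0.073 ]
 [0.5059 0.2406]
 [0.6935 0.252 ]
 [0.7063 0.0894]] [0.6051 0.1638]
```

```bash
cat > jar.py <<'E'
from h import *
PSI=np.radians(6.7); PC=np.array([0.618,-0.035])
U=np.array([np.cos(PSI),np.sin(PSI)]); V=np.array([-U[1],U[0]])
def find(xy):
    r.goto([xy[0],xy[1],0.20],q(0)); c=eyes.capture("wrist")
    P=[ray(c,ce,.042)[0][:2] for ce,s in blobs(mask(c,*BLUE),250) if max(s[2],s[3])<1.6*min(s[2],s[3])]
    P=[p for p in P if p[0]<.48 or p[1]>.32]
    return min(P,key=lambda p:np.linalg.norm(p-xy)) if P else None
def do(xy,slot):
    xy=np.array(xy); p=find(xy); print("seen",p)
    if p is None or np.linalg.norm(p-xy)>.07: return False
    if np.linalg.norm(p-xy)>.01: p=find(p); print("again",p)
    r.grip(.062); r.goto([*p,.075],q(0)); 
    if r.movel([*p,.012],velocity=.08,f_stop=6): print("touch",r.get_eef_pos()); return False
    r.grip(.03,25); w0=r.get_gripper_width(); r.movel([*p,.12],velocity=.15)
    t=PC+slot[0]*U+slot[1]*V
    r.goto([*t,.12],q(np.pi/2+PSI)); w1=r.get_gripper_width()
    if w1<.036: print("lost",w0,w1); return False
    s=r.movel([*t,.046],velocity=.06,f_stop=4); z=r.get_eef_pos()[2]
    r.grip(.056); r.movel([*t,.125],velocity=.15)
    print("placed",w0,w1,s,z,r.get_time_s()); return True
E
python3 - <<'E'
from jar import *
for xy,s in [((.429,.251),(36,45)),((.432,.148),(36,-45))]:
    if not do(xy,np.array(s)/1000): break
c=eyes.capture("wrist"); cv2.imwrite("pics/p1.png",c["image"])
E
```

```text
seen [0.43137397 0.25272108]
placed 0.03975505074386561 0.039406568178503194 False 0.04648235241857971 14.4917
seen [0.43390189 0.14871892]
placed 0.03963904055368707 0.039556592418910914 False 0.04648988669047563 23.925
```

View pics/p1.png

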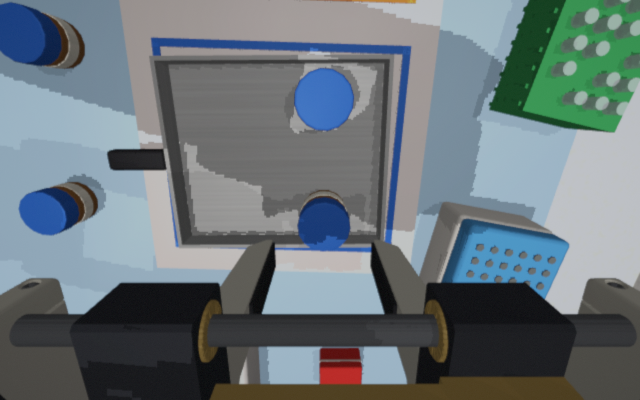

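Two jars, caps at (324,99) and (324,222), stand upright at the far side of the pan with clearance all round. I'll carry on with the other three.

Run:
```python
from jar import *
for xy,s in [((.428,.032),(0,0)),((.427,-.104),(-36,-45)),((.549,.374),(-36,45))]:
    if not do(xy,np.array(s)/1000): break
r.goto([0.48,0.03,0.36],q(0)); c=eyes.capture("wrist"); cv2.imwrite("pics/p2.png",c["image"])
```

```text
seen [0.42828833 0.03215937]
placed 0.0396538901138495 0.03927484137167334 False 0.04644279872658873 33.0583
seen [ 0.4261702  -0.10582794]
placed 0.0398621960114057 0.03947731585083107 False 0.04642947309378863 41.6667
seen [0.54989181 0.37847421]
placed 0.0395524932707134 0.039755953810471416 False 0.04644520969967833 51.5917
```

View pics/p2.png

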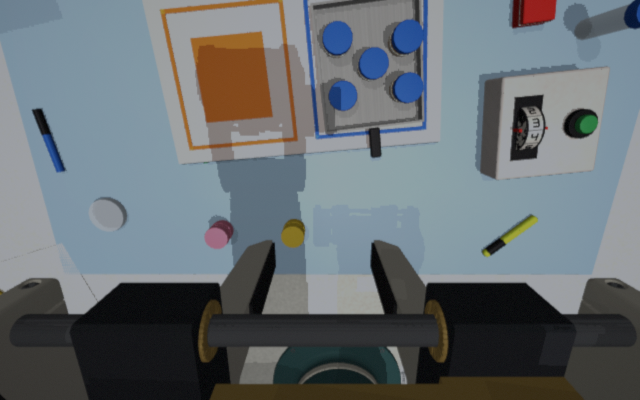

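All five caps are in the pan, at (338,38), (407,36), (373,63), (343,96) and (407,87), with none left on the bench. Next is the pan push, using both opened fingers against its -y wall.

Run:
```python
from h import *
a=np.radians(4.7); U=np.array([np.cos(a),np.sin(a)]); V=np.array([-U[1],U[0]])
H=np.array([.604,.1645]); C=H-.2*V
Q=q(np.pi/2+a); r.grip(.093)
s=C-.105*V; r.goto([*s,.15],Q); print(r.movel([*s,.037],velocity=.1,f_stop=8))
e=H-.0845*V; print(r.movel([*e,.037],velocity=.05,f_stop=30), r.get_wrist_force(), r.get_eef_pos(), e)
b=e-.02*V; r.movel([*b,.037]); r.movel([*b,.15]); r.goto([.50,.16,.33],q(0))
c=eyes.capture("wrist"); cv2.imwrite("pics/p3.png",c["image"]); import pickle; pickle.dump({k:c[k] for k in("mtx","R","t")},open("p3.pkl","wb"))
A,B=px(c,[.72,.28,.03]),px(c,[.49,.05,.03]); print(A,B,r.get_time_s())
x0,y0,x1,y1=210,0,430,200
cv2.imwrite("pics/p3c.png",cv2.resize(c["image"][y0:y1,x0:x1],None,fx=3,fy=3,interpolation=cv2.INTER_CUBIC))
```

```text
False
False [ 0.52011016 -4.89950341 -0.08230357] [0.61091394 0.080257   0.03699506] [0.6109238  0.08028414]
[230.7086144   -2.92255032] [395.6020825  171.41461383] 64.325
```

View pics/p3c.png

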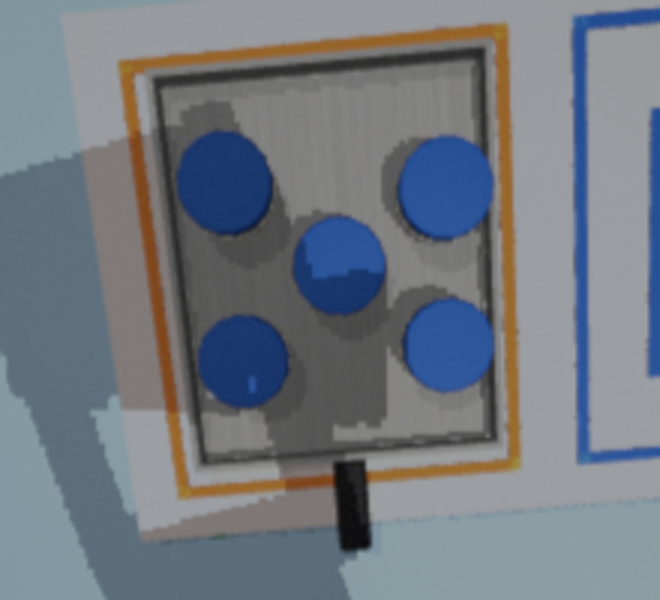

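The pan sits inside the orange outline. Its interior corners are near (156,82), (482,50), (495,437), (203,463), and the outline corners are (120,63), (507,26), (519,466), (182,496). I'll compute the offset.

Run:
```python
from h import *
import pickle
c=pickle.load(open("p3.pkl","rb"))
f=lambda P:np.array(P)/3+[210-.33,-.33]
def rp(P,z):
    w=ray(c,f(P),z)[:,:2]; TL,TR,BR,BL=w
    u=(TL-BL)+(TR-BR); v=(TL-TR)+(BL-BR); m=w.mean(0)
    print(m,"sides",[np.linalg.norm(w[i]-w[(i+1)%4]).round(4) for i in range(4)],np.degrees(np.arctan2(u[1],u[0])),np.degrees(np.arctan2(-v[0],v[1])));return m
p=rp([(156,82),(482,50),(495,437),(203,463)],.054)
o=rp([(120,63),(507,26),(519,466),(182,496)],.03)
a=np.radians(4.7); d=p-o; print("pan off x,y",d@[np.cos(a),np.sin(a)],d@[-np.sin(a),np.cos(a)])
```

```text
[0.60596428 0.16270661] sides [np.float64(0.1373), np.float64(0.1604), np.float64(0.1377), np.float64(0.1607)] 4.646380439002667 4.9743360111040165
[0.60365686 0.16373212] sides [np.float64(0.1708), np.float64(0.1928), np.float64(0.1692), np.float64(0.1937)] 5.007821752370661 4.919016984311016
pan off x,y 0.00221563364533543 -0.0012111216383557106
```

The pan is centred to about 2 mm and square to within 0.5°. Now I'll find the wheel from the red pegs.

Run:
```python
from h import *
r.grip(.0,10); r.goto([.52,-.27,.24],q(0)); c=eyes.capture("wrist")
h=cv2.cvtColor(c["image"],cv2.COLOR_BGR2HSV); m=((h[...,0]<6)|(h[...,0]>174))&(h[...,1]>140)&(h[...,2]>70); m=m.astype(np.uint8)
P=[]
for ce,s in blobs(m[:240],4): print(ce,s[4],ray(c,ce,.070)[0])
for ce,s in blobs(mask(c,*GREEN),50): print("green",ce,s,ray(c,ce,.077)[0])
t=eyes.capture("top")
for ce,s in blobs(mask(t,*GREEN),50): print("greentop",ce,s,ray(t,ce,.077)[0])
p=px(c,[.545,-.267,.075]); x,y=map(int,p); print(p,r.get_time_s())
cv2.imwrite("pics/w5.png",cv2.resize(c["image"][max(y-60,0):y+60,x-60:x+100],None,fx=4,fy=4,interpolation=cv2.INTER_CUBIC))
```

```text
[325.32881356  17.43457627] 1475 [ 0.68581882 -0.27110679  0.07      ]
[317.83333333  39.33333333] 6 [ 0.66697349 -0.2638451   0.07      ]
[325.5  38. ] 4 [ 0.66813612 -0.27130862  0.07      ]
[337.9375 172.125 ] 16 [ 0.53569625 -0.28524854  0.07      ]
[306.47058824 175.        ] 17 [ 0.53249652 -0.25065121  0.07      ]
green [390.04365904 167.66320166] [378 156  25  25 481] [ 0.54193436 -0.34060376  0.077     ]
greentop [317.83958333  92.24166667] [297  74  43  35 960] [0.81217938 0.07453836 0.077     ]
[321.27685561 164.52065309] 67.4917
```

View pics/w5.png

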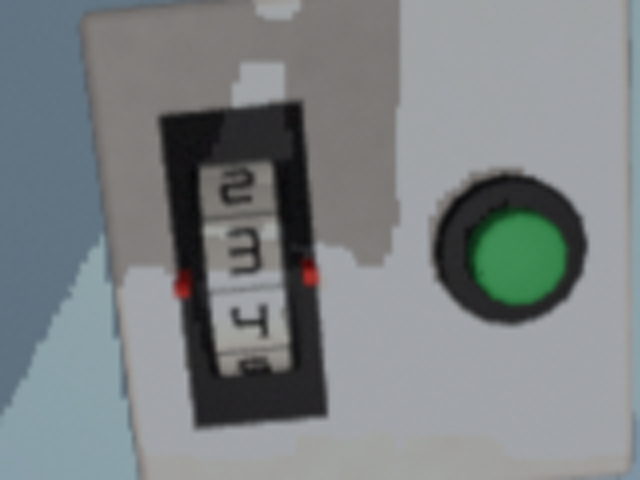

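The pegs are at crop (183,287) and (310,275), and the digit boundary 3|4 is near them, so the reading is about 3.4–3.5. The wheel top is about (0.535, -0.2675) with a timer yaw of about 5.3°. I'll roll it with the closed fingertips.

```bash
cat > wh.py <<'E'
from h import *
a=np.radians(5.2); U=np.array([np.cos(a),np.sin(a)]); V=np.array([-U[1],U[0]])
W=np.array([.535,-.2675]); Q=q(np.pi/2+a)
def stroke(d):
    s=W-d/2*U; e=W+d/2*U
    r.goto([*s,.095],Q); t=r.movel([*s,.070],velocity=.02,f_stop=4.5); z=r.get_eef_pos()[2]
    r.movel([*e,z],velocity=.05); f=r.get_wrist_force(); r.movel([*e,.095],velocity=.1); print(t,z,f)
def look(n):
    r.goto([.52,-.27,.24],q(0)); c=eyes.capture("wrist"); im=c["image"].copy()
    x,y=map(int,px(c,[*W,.077])); S=5; cr=cv2.resize(im[y-45:y+45,x-45:x+45],None,fx=S,fy=S,interpolation=cv2.INTER_CUBIC)
    for k in (-1,-.5,0,.5,1):
        th=k*.6283; p=px(c,[*(W+.032*np.sin(th)*U+.016*V),.045+.032*np.cos(th)])
        u=((p-[x-45,y-45]+.5)*S).astype(int); print(k,u)
        cv2.line(cr,(u[0]-12,u[1]),(u[0],u[1]),(255,0,255),1)
    cv2.imwrite(f"pics/{n}.png",cr)
E
python3 - <<'E'
from wh import *
for i in range(4): stroke(.02)
look("d1"); print(r.get_time_s())
E
```

```text
True 0.07692887501738181 [ 0.05278189 -0.25157855 -0.59956783]
True 0.07692666777118867 [-0.48834445 -0.2920208   0.63976591]
True 0.07696079750255018 [-0.40497483 -0.99870619  0.98030998]
True 0.07695011797160078 [-0.18354226 -0.76679339 -0.2499071 ]
-1 [164 314]
-0.5 [159 280]
0 [154 237]
0.5 [149 190]
1 [146 145]
78.275
```

View pics/d1.png

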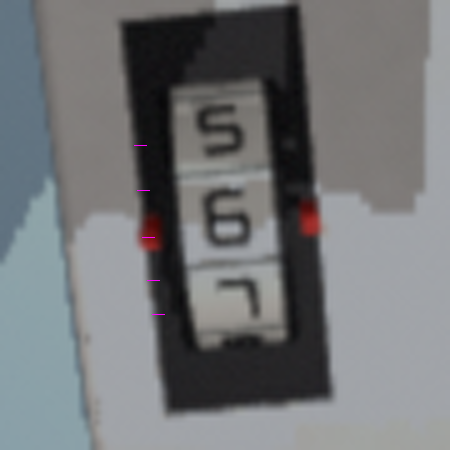

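The 6 is on top, its tile spanning rows 175–263 against an index row of about 226, so the reading is about 6.08. Some rolling slipped, so I'll press slightly deeper and track the tile boundaries numerically.

```bash
cat >> wh.py <<'E'
def stroke2(d,dep=.0008):
    s=W-d/2*U; e=W+d/2*U
    r.goto([*s,.090],Q); r.movel([*s,.070],velocity=.02,f_stop=4); z=r.get_eef_pos()[2]-dep
    r.movel([*s,z],velocity=.01); f0=r.get_wrist_force()[2]; r.movel([*e,z],velocity=.04); f=r.get_wrist_force()[2]; r.movel([*e,.095],velocity=.1); print("F",f0,f)
def phase():
    """signed digit offset of tile boundaries from the top; boundary at +-0.5 = digit centred"""
    r.goto([.52,-.27,.24],q(0)); c=eyes.capture("wrist"); g=cv2.cvtColor(c["image"],cv2.COLOR_BGR2GRAY).astype(np.float32)
    ks=np.arange(-.9,1.3,.02); out=[]
    for o in (.0095,.010,-.0095,-.010):
        P=np.array([px(c,[*(W+.032*np.sin(k*.6283)*U+o*V),.045+.032*np.cos(k*.6283)]) for k in ks],np.float32)
        v=cv2.remap(g,P[None,:,0],P[None,:,1],cv2.INTER_CUBIC)[0]; b=cv2.blur(v[:,None],(1,25))[:,0]; out.append(v-b)
    m=np.mean(out,0); i=[j for j in range(3,len(m)-3) if m[j]==m[j-3:j+4].min() and m[j]<-6]; print("bnd",[(round(float(ks[j]),2),round(float(m[j]))) for j in i],r.get_time_s())
E
python3 - <<'E'
from wh import *
phase(); stroke2(.012); phase()
E
```

```text
bnd [(-0.38, -19), (0.22, -9), (0.34, -7), (0.64, -13)] 78.575
F 8.676574200611936 5.696536380704738
bnd [(-0.76, -17), (0.24, -24), (0.82, -6)] 83.2583
```

Run:
```python
from wh import *
stroke2(.0125); phase(); stroke2(.0125); phase(); look("d2")
```

```text
F 8.044391552147278 5.251281910280121
bnd [(-0.1, -15), (0.24, -6), (0.44, -10), (0.9, -21)] 87.9583
F 7.952672032539052 6.306151587483931
bnd [(-0.46, -30), (0.16, -7), (0.54, -12)] 92.6583
-1 [164 314]
-0.5 [158 280]
0 [153 237]
0.5 [149 190]
1 [145 146]
```

View pics/d2.png

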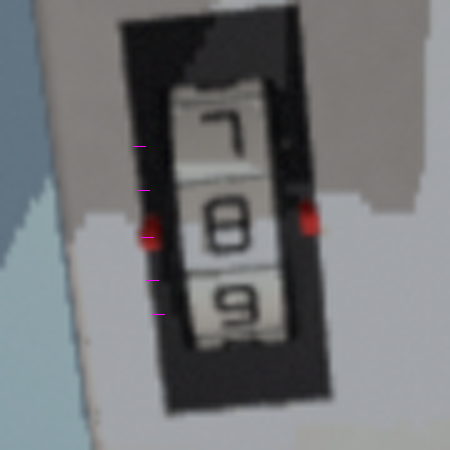

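The 8 is centred on the index (tile rows 180–270), with 7 beyond and 9 nearer. Now I'll press the start button.

Run:
```python
from h import *
a=np.radians(5.2); B=[.541,-.340]; Q=q(a+np.pi/2)
r.goto([*B,.11],Q); r.movel([*B,.080],velocity=.05)
print(r.movel([*B,.0755],velocity=.02,f_stop=12),r.get_wrist_force(),r.get_eef_pos()[2])
print(r.movel([*B,.0695],velocity=.01,f_stop=14),r.get_wrist_force(),r.get_eef_pos()[2])
r.pause(.3); print(r.get_wrist_force(),r.get_eef_pos()[2])
r.movel([*B,.12],velocity=.05)
from wh import phase; phase()
r.goto([.48,.03,.36],q(0)); c=eyes.capture("wrist"); cv2.imwrite("pics/end.png",c["image"])
```

```text
False [ 0.28872258 -0.50419412  1.33356131] 0.07566376119646798
True [-1.77526679  1.27513495  5.36252541] 0.07122677729349235
[-2.78298869  1.42903434  7.32080787] 0.07119817986235108
bnd [(-0.46, -27), (0.18, -8), (0.52, -10), (0.92, -6)] 99.15
```

View pics/end.png

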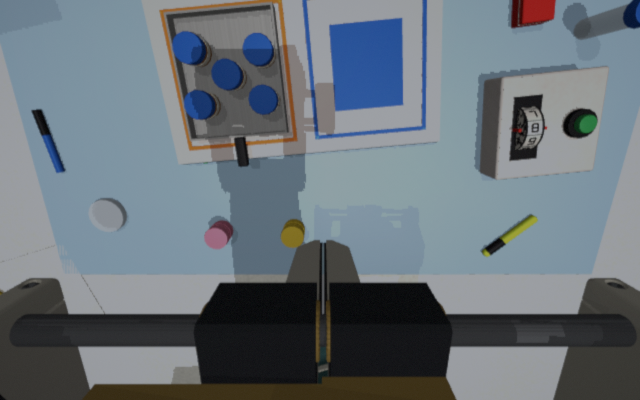

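The pan is inside the orange outline with all five jars upright, the 8 is up, the button is back out and the other items are undisturbed. The press bottomed at z 71.2 mm with over 7 N. Handing in.

```bash
python3 -c "
from rig import r
print(r.close_job())"
```

```text
the job is handed in; nothing more can be done
None
```

I've handed the job in: all five jars stand upright in the pan, which is inside the orange outline to about 2 mm and square to about 0.5°; the wheel was then set to 8, and only after that was the start button pressed to its stop and released.

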